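Feed a plane blank through the sander's guard slot and hold it on the pad

TASK

Switch the green bench sander on by flipping its toggle over from the red mark to the green mark. Then take the pale wooden plane blank out of the rack, pass its lower end upright down through the slot in the sander's guard plate, and push the sprung sanding pad inside down gently by about 1 cm, never onto its stop. Finish while still gripping the blank there and pressing on the pad; do not let go, and leave the dark blank, the mug and the hammer alone.

Things in the scene. Friction and masses are not known exactly. Their poses are not given: they have to be found in the camera images.
- sander: Green bench sander, fixed: hood 200 x 200 mm, 110 mm high, clear panels at the sides, open at +x; its top is a 10 mm aluminium guard plate with one slot in the middle. Origin: centre of the hood's underside; z up; x runs from the toggle's red mark (off) to its green mark (on). A grey switch box (100 x 60 x 65 mm high) is centred 140 mm along -y. A pipe stub sticks out 50 mm at -x.
- slot (a point): Centre of the guard plate's slot at the plate's upper face, 110 mm above the bench. The slot goes straight down through the plate, 26 mm wide along the sander's x and 46 mm long along its y, flared by a 45 degree bevel over its upper 3 mm to 32 x 52 mm at the upper face. Axes as the sander's.
- pad_top (a point): Centre of the upper face of the terracotta-coloured sanding pad (90 x 70 mm, level) inside the hood, straight under the slot: 60 mm below the plate's upper face when at rest. It moves straight down when pressed.
- pad (a joint): How far the sprung pad is pressed down, m: 0 at rest, 0.020 on its stop. The spring pushes back 0.6 N per mm plus a preload of about 0.5 N: about 6.5 N at 10 mm.
- switch (a joint): Angle of the sander's toggle, rad: 0 = off, leaning 0.5 rad from upright to the sander's -x (red mark); 1.0 = on, leaning 0.5 rad to the sander's +x (green mark). Its weighted end makes it drop over to the nearer end once past upright and stay there; it takes 1 to 2 N at the tip.
- switch_tip (a point): Free end of the toggle, on its axis: a steel lever with a black round grip 18 mm in diameter and 26 mm long, the tip 66 mm from the hinge. The hinge lies along the sander's y, 70 mm above the bench.
- switch_hinge (a point): Point on the toggle's hinge axis, above the middle of the switch box, 70 mm above the bench. Fixed; axes as the sander's.
- rack: Plywood block, 90 mm (x) by 190 mm (y) by 45 mm high, fixed to the bench, with two pockets 37 mm deep (30 mm along x by 50 mm along y), centred 50 mm either side of its middle along y; a blank stands in each. Which pocket holds which blank varies. Origin: centre of its underside; z up.
- blank: The pale wooden plane blank, upright: 24 mm (x) by 44 mm (y) by 160 mm high (z), about 120 g, with a dark notch mark; the lowest 3 mm are stepped in to 20 x 40 mm. A half turn about z makes no difference to the slot. Origin: centre of its lower end face; at first 8 mm above the bench in a rack pocket, axes along the rack's. Grip it across its 24 mm.
- blank_foot (a point): Centre of the pale blank's lower end face.
- blank_top (a point): Centre of the pale blank's upper end face, 160 mm above the lower one.
- dark_blank: Dark brown blank of the same size in the other pocket; must be left alone. Origin: centre of its lower end face.
- mug: Blue mug, 72 mm across and 90 mm high, with a handle; must be left alone. Origin: centre of its underside.
- hammer: Hammer, 280 mm long, lying on the far side of the bench; must be left alone.
Things that resemble listed ones, but are neither listed nor needed, are in the scene too. What is shaped like the blank but purple is not meant.

How it is judged:
By the outcome, as a careful person would: the job done as asked, in the order asked, and still so for the second after the job is handed in, while the arm keeps its last pose, push and grip.
It also fails if it takes over 72 s, if anything falls off the work surface, if the arm or the gripper's body presses on something with over 40 N, if the wrist force passes 120 N, or if a joint passes its speed limit or range.

ROBOT

A 7-joint arm with a two-finger parallel gripper is mounted at the origin on the work surface. World frame = base frame: x ahead of the robot, y to its left, z up, the work surface at z = 0. Lengths are in mm, angles in rad, forces in N, time in s.
With the tool pointing down it reaches from about 425 to 925 mm from the base axis. Payload 6.8 kg.
Tool frame: the origin (TCP) lies midway between the tips of the shut fingers; the grasp point (between the pads) lies 19 mm behind it (env.pinch_z is the distance from the TCP to the grasp point, in mm); z points along the fingers, y is the line along which they close (so a half turn about z gives the same grasp; the last joint's range is limited). The gripper opens to 88 mm and grips with 3 to 60 N. Pads are 20 mm wide; open, the fingers measure 115 mm over their backs; the gripper's body (75 mm by 178 mm) begins 61 mm behind the grasp point.
Start: joints at [1.219, 0.477, 0.022, 1.555, -0.011, 1.109, -0.083], TCP at [162.948, -655.054, 222.664] pointing down, gripper open.
Joint ranges: [-2.96, 2.96], [-0.34, 2.1], [-1.41, 1.46], [0.24, 2.44], [-1.37, 4.51], [0.17, 1.92], [-2.96, 2.96]. Speed limits (rad/s): [2.39, 2.39, 3.14, 3.14, 3.14, 3.14, 3.14].

INTERFACE

Orientations are given as [roll, pitch, yaw] about the fixed x, y, z axes, in that order (R = Rz(yaw) Ry(pitch) Rx(roll)).
In Python, from plant import env gives the robot as it stands.
- The arm moves only by the shell command python3 -m jog 'ROWS' [FORCE]. ROWS is JSON, a list of rows, each an object with "slide": the shift along the world's x, y, z in m, a list of three; "twist": the turn about the world's z in degrees; "gripper": the finger opening in m, from 0 to 0.0878. In form: [{"slide": [tx, ty, tz], "twist": twist, "gripper": gripper}, ...]. A call has 1 to 20 rows; each row shifts and turns the commanded pose from where the row before left it; what a row does not reach is not made up. A row lasts 1/12 s, in which the tool goes at most 41.7 mm and 7.16 degrees, less where a joint would pass 70% of its speed; a pose out of reach is approached as far as the arm can. A call with a gripper value outside its range is refused whole. The fingers move at their own pace and stop on an object; FORCE is the grip in N (left out, the last holds). Time passes only in rows, so rows that do not move let the fingers close. It gives the time, the measured TCP pose, the force, the opening and the grip force at its end, in the units of the state.
- env.read_state(): the state, without advancing time (a new reading comes with each control period).
- env.camera(name): name is "scene" or "side" or "wrist"; returns a dict with "pixels" (420x560x3 uint8, red, green, blue), "range_z" (420x560 float32, mm along the optical axis (not along the pixel's ray), 0 where there is no reading), "mtx" (3x3 intrinsics, pixels), "extrinsics" (4x4, takes a point from camera to world coordinates); the wrist camera has in their place "T_tool_cam" (4x4, takes a point from camera to tool coordinates, whose origin is the TCP and whose axes are the flange's). Camera axes: x right, y up, looking along -z (the intrinsics and any distortion apply to the point x, -y, -z); pixel columns grow to the right and rows downward; lengths in mm; the calibration is good to about 2 mm. A picture is of the moment at which its call begins: read the wrist's pose just before it.
- env.job_done(): hands the job in; it is judged then, once.
The state is a dict: "time": time; "joint_positions": joint angles; "joint_velocities": joint speeds; "effort": joint torques, N m; "tool_pos": TCP position; "ee_rot": TCP orientation; "wrist_force": force on the tool from outside, world axes, zero at the start; "moment": the same for the moment, N m; "gripper_width": finger opening in mm; "grasp_force": force on a finger pad.
Only numpy, scipy, OpenCV 4.12 (cv2) and the standard library are available. Lean on these libraries where they do the work, as an engineer would, in place of code of your own. Each camera call takes 0.05 s, during which the arm holds its last target. There are 200 camera calls.

## Working session

There is one attempt and no reset: what is moved stays moved. The work goes in short steps, Python scripts to look and compute and a shell command to move; the robot and the scene stay as the last step left them, time stands still between calls to the robot, and variables do not carry over. Pictures are saved under pics/ and viewed, at most 10 in all, crops included, and the job is handed in when it is done.

```bash
mkdir -p pics; cat > h.py <<'E'
import numpy as np,cv2
from plant import env
from scipy.spatial.transform import Rotation as R
def cap(name,tag):
    s=env.read_state(); c=env.camera(name)
    E=c.get("extrinsics")
    if E is None:
        T=np.eye(4);T[:3,:3]=R.from_euler('xyz',s['ee_rot']).as_matrix();T[:3,3]=s['tool_pos'];E=T@c["T_tool_cam"]
    np.savez(f'pics/{tag}.npz',px=c['pixels'],z=c['range_z'],K=c['mtx'],E=E)
    cv2.imwrite(f'pics/{tag}.png',c['pixels'][:,:,::-1]); return c
def load(tag): return np.load(f'pics/{tag}.npz')
def cloud(d):
    z=d['z'];K=d['K'];v,u=np.mgrid[:z.shape[0],:z.shape[1]]
    P=np.stack([(u-K[0,2])/K[0,0]*z,-(v-K[1,2])/K[1,1]*z,-z,np.ones_like(z)],-1)@d['E'].T
    P=P[...,:3].copy();P[z<=0]=np.nan;return P
def pix(d,p):
    q=np.linalg.inv(d['E'])@np.append(p,1);K=d['K'];return K[0,0]*q[0]/-q[2]+K[0,2],K[1,1]*-q[1]/-q[2]+K[1,2]
E
python3 - <<'E'
from h import *
print(env.read_state())
for n in('scene','side','wrist'):
    c=cap(n,n+'0'); print([k for k in c],c['mtx'])
a=[cv2.imread(f'pics/{n}0.png') for n in('scene','side')]
cv2.imwrite('pics/both.png',cv2.resize(np.vstack(a),None,fx=.7,fy=.7))
E
```

```text
{'time': 0.0, 'joint_positions': array([ 1.21887349,  0.47777938,  0.02236461,  1.5564195 , -0.01150325,
        1.10931037, -0.08310597]), 'joint_velocities': array([-0.0008507 , -0.0012417 ,  0.00036099, -0.00150932, -0.00017368,
        0.00123538,  0.0002824 ]), 'effort': array([-3.41878758e-04, -5.82845306e+01,  1.53425049e+00, -2.72607332e+01,
       -5.43848088e-02,  1.70858199e-02,  1.39808822e-04]), 'tool_pos': array([ 162.78305013, -654.46678183,  221.70960206]), 'ee_rot': array([-3.13981010e+00,  1.40520776e-04,  2.43815366e-01]), 'wrist_force': array([-0.7511255 , -0.60215401,  0.53019484]), 'moment': array([0.00431828, 0.00332795, 0.0115316 ]), 'grasp_force': 0.0, 'gripper_width': 87.85300148004681}
['pixels', 'range_z', 'mtx', 'extrinsics'] [[530.45251862   0.         278.72699543]
 [  0.         530.45251862 211.22485734]
 [  0.           0.           1.        ]]
['pixels', 'range_z', 'mtx', 'extrinsics'] [[421.27680444   0.         277.16169014]
 [  0.         421.27680444 214.23030864]
 [  0.           0.           1.        ]]
['pixels', 'range_z', 'mtx', 'T_tool_cam'] [[320.79219247   0.         279.35755215]
 [  0.         320.79219247 211.63919464]
 [  0.           0.           1.        ]]
```

View pics/scene0.png

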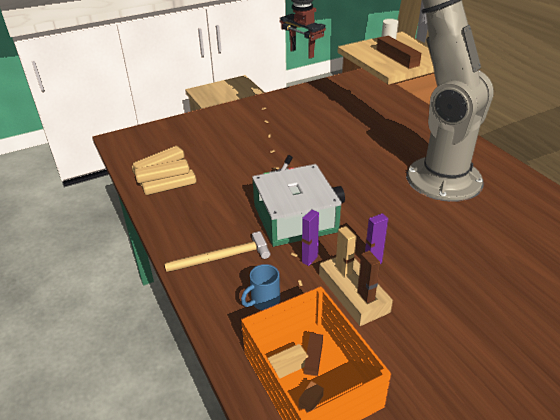

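View pics/side0.png

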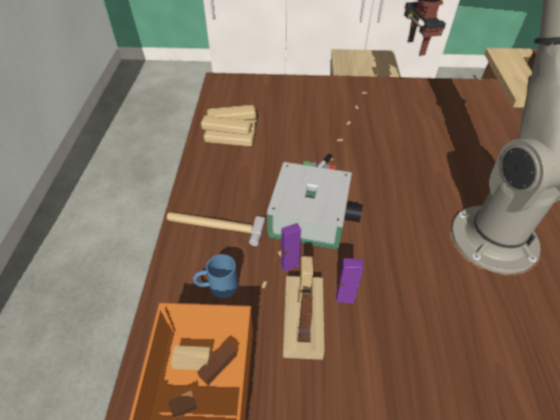

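The sander's plate is centred near side (311,200), with the slot at (311,190), the toggle grip at (328,158) and the pipe stub at (353,211). The pale blank stands in the rack at side (307,275) and scene (346,250). Purple decoys stand at side (291,248) and (349,281).

```bash
python3 - <<'E'
from h import *
np.set_printoptions(precision=1,suppress=True)
for t,b in(('side0',dict(plate=(265,160,355,245),rack=(280,265,330,360),pale=(298,255,316,300),dark=(296,285,316,345),purA=(280,222,302,272),purB=(336,256,364,306),tog=(312,150,338,172),mug=(190,255,240,298))),('scene0',dict(plate=(250,160,345,245),rack=(315,255,395,325),pale=(334,225,358,280),dark=(356,248,382,302),purA=(300,208,320,266),purB=(365,212,388,262),tog=(276,150,298,172),mug=(238,262,282,306)))):
    d=load(t);P=cloud(d)
    for n,(u0,v0,u1,v1) in b.items():
        Q=P[v0:v1,u0:u1].reshape(-1,3);C=d['px'][v0:v1,u0:u1].reshape(-1,3).astype(int)
        Q0=Q
        lo,hi={'plate':(104,116),'rack':(39,51),'tog':(100,145),'mug':(80,100)}.get(n,(150,185))
        m=(Q[:,2]>lo)&(Q[:,2]<hi)
        if n=='tog': m&=C.max(1)<90
        Q=Q[m]
        if len(Q)<4: print(t,n,len(Q),np.nanmax(Q0[:,2]));continue
        r=cv2.minAreaRect(Q[:,:2].astype(np.float32))
        print(t,n,len(Q),'rect',np.array(r[0]),np.array(r[1]),round(r[2],1),'z',np.median(Q[:,2]),Q[:,2].max())
E
```

```text
side0 plate 3705 rect [528.5 -22.5] [335.4 200.4] 79.5 z 107.32843038641022 115.97225938965141
side0 rack 1994 rect [537.3 277.2] [192.8  90. ] 89.7 z 42.6342433662345 50.52391341229816
side0 pale 269 rect [537.2 261.7] [108.9  23.3] 89.4 z 165.3961493812077 169.32509910785666
side0 dark 262 rect [538.2 327.5] [23.3 46.3] 0.6 z 165.31623434235792 169.99244157421015
side0 purA 171 rect [574.8 121.1] [43.  25.1] 26.2 z 157.1670509616439 160.80344439897203
side0 purB 205 rect [433.  214.4] [24.6 44.6] 88.9 z 157.2261550565106 161.33932376612825
side0 tog 46 rect [ 469.5 -185.2] [23.8 14.3] 22.9 z 121.22040701872265 127.71391354166133
side0 mug 203 rect [742.7 190.3] [71.  71.1] 5.8 z 86.15286959960417 93.6987157229097
scene0 plate 3047 rect [529.9 -27.6] [353.  202.8] 79.2 z 109.43913485271435 115.8972605410006
scene0 rack 1470 rect [564.3 289.5] [217.6 188.6] 67.7 z 44.36042490644746 50.98493528326162
scene0 pale 212 rect [540.  228.5] [27.9 46.6] 0.4 z 165.24401748841746 173.902347581781
scene0 dark 244 rect [541.  326.9] [46.7 27.1] 87.9 z 165.96843412221887 172.0246082831021
scene0 purA 146 rect [577.6 119.9] [49.3 25.6] 28.0 z 158.3544224338989 163.80724919385727
scene0 purB 265 rect [486.1 266.3] [189.3  46.3] 46.4 z 160.27909549877495 172.0246082831021
scene0 tog 49 rect [ 476.3 -190.2] [23.2 23.2] 84.7 z 120.18485099153452 131.75778316089963
scene0 mug 240 rect [745.6 190.1] [74.1 70.6] 14.8 z 87.03368864128669 94.21599931005096
```

Pale blank: top (538,228,~167), rack yaw about 0. The sander's yaw is about -10.5° and its centre near (529,-50). I'll move toward the toggle with the fingers shut and look from there.

```bash
python3 -m jog '[{"slide":[0.018,0.032,0],"twist":-2,"gripper":0},{"slide":[0.018,0.032,0],"twist":-2,"gripper":0},{"slide":[0.018,0.032,0],"twist":-2,"gripper":0},{"slide":[0.018,0.032,0],"twist":-2,"gripper":0},{"slide":[0.018,0.032,0],"twist":-2,"gripper":0},{"slide":[0.018,0.032,0],"twist":-2,"gripper":0},{"slide":[0.018,0.032,0],"twist":-2,"gripper":0},{"slide":[0.018,0.032,0],"twist":-2,"gripper":0},{"slide":[0.018,0.032,0],"twist":-2,"gripper":0},{"slide":[0.018,0.032,0],"twist":-2,"gripper":0},{"slide":[0.018,0.032,0],"twist":-2,"gripper":0},{"slide":[0.018,0.032,0],"twist":-2,"gripper":0},{"slide":[0.018,0.032,0],"twist":0,"gripper":0},{"slide":[0.018,0.032,0],"twist":0,"gripper":0},{"slide":[0,0,0],"twist":0,"gripper":0},{"slide":[0,0,0],"twist":0,"gripper":0}]' 30
python3 - <<'E'
from h import *
np.set_printoptions(precision=2,suppress=True)
c=cap('wrist','w1'); print(c['T_tool_cam'])
for t,b in(('side0',(265,160,355,225)),('scene0',(250,160,345,215))):
    d=load(t);P=cloud(d);u0,v0,u1,v1=b
    Q=P[v0:v1,u0:u1].reshape(-1,3);C=d['px'][v0:v1,u0:u1].reshape(-1,3).astype(int)
    m=(Q[:,2]>98)&(Q[:,2]<120)&(np.ptp(C,axis=1)<20)&(C.min(1)>120)
    r=cv2.minAreaRect(Q[m][:,:2].astype(np.float32));print(t,r,np.median(Q[m][:,2]))
E
```

```text
time: 1.48
tool_pos: [415.8, -205.2, 222.7]
ee_rot: [-3.141, -0.0, -0.17]
wrist_force: [-0.3, 0.0, -0.0]
gripper_width: 0.6
grasp_force: 0.0
[[   0.      0.96    0.27   74.39]
 [   1.     -0.     -0.     -1.07]
 [  -0.      0.27   -0.96 -161.05]
 [   0.      0.      0.      1.  ]]
side0 ((518.9227294921875, -73.03172302246094), (242.0343017578125, 200.30540466308594), 79.39279174804688) 107.20518813171003
scene0 ((520.504638671875, -73.39175415039062), (247.46981811523438, 202.07373046875), 79.70103454589844) 109.36393489757722
```

View pics/w1.png

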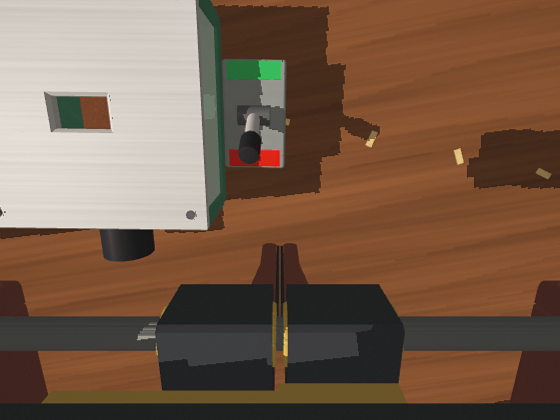

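The wrist view shows the slot at about cols 46-112, rows 92-132. The toggle grip is at (249,147), by the red mark, with the green mark above at (253,70). Next I'll measure these more closely.

```bash
python3 - <<'E'
from h import *
np.set_printoptions(precision=1,suppress=True)
d=load('w1');P=cloud(d)
im=d['px'][:,:,::-1]
cv2.imwrite('pics/slot1.png',cv2.resize(im[80:145,30:130],None,fx=8,fy=8,interpolation=cv2.INTER_CUBIC))
Q=P[240:0:-1][:,:];C=d['px'].astype(int)
# plate plane
m=(P[...,2]>100)&(P[...,2]<118)&(C.min(2)>150)
m[:,215:]=0
print('plate z',np.median(P[m][:,2]),m.sum())
# right edge of the plate = -y edge
e=[P[v,np.where(m[v])[0].max()] for v in range(10,220,3)]
e=np.array(e);k=np.polyfit(e[:,0],e[:,1],1);print('edge yaw',np.degrees(np.arctan(k[0])),e.mean(0))
g=(C.max(2)<70);g[:,:235]=0;g[:,266:]=0;g[:128]=0;g[165:]=0
print('grip',P[g].min(0),P[g].max(0),P[g].mean(0))
for n,f in(('red',(C[...,0]>200)&(C[...,1]<60)),('green',(C[...,1]>150)&(C[...,0]<80))):
    f[:, :222]=0;f[:,290:]=0;print(n,P[f].mean(0),f.sum())
s=env.read_state();print(s['tool_pos'],s['ee_rot'],d['E'])
E
```

```text
plate z 108.83362499553067 43635
edge yaw -10.388820600917763 [ 503.2 -153.6  108.8]
grip [nan nan nan] [nan nan nan] [nan nan nan]
red [ 455.9 -201.4   65.5] 305
green [nan nan nan] 403
[ 414.9 -206.8  222.5] [ 3.1  0.  -0.2] [[  -0.2    0.9    0.3  489.3]
 [  -1.    -0.2   -0.  -216.8]
 [   0.    -0.3    1.   383.7]
 [   0.     0.     0.     1. ]]
```

View pics/slot1.png

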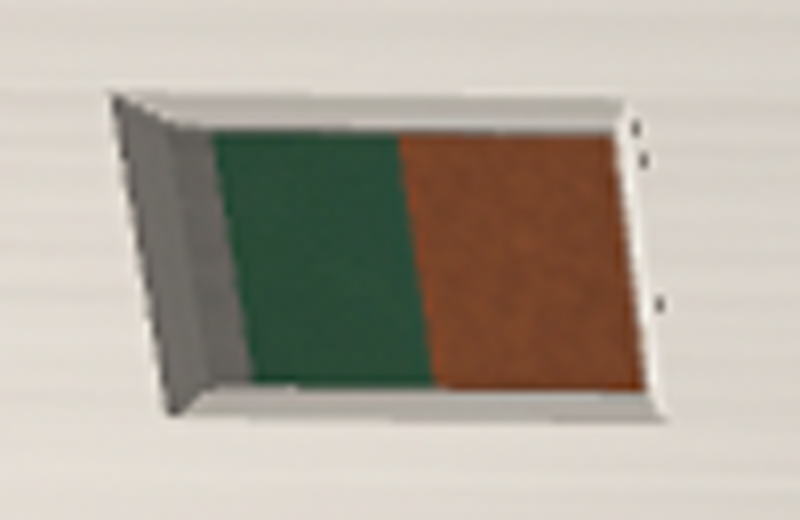

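```bash
python3 - <<'E'
from h import *
np.set_printoptions(precision=1,suppress=True)
d=load('w1');P=cloud(d);C=d['px'].astype(int);K=d['K'];E=d['E']
def ray(u,v,z):
    r=E[:3,:3]@[(u-K[0,2])/K[0,0],-(v-K[1,2])/K[1,1],-1];o=E[:3,3];return o+r*(z-o[2])/r[2]
u=np.array([[44.4,91.6],[108.1,92.1],[113.1,132.7],[51.2,132.2]])-.5
c=np.array([ray(*a,109.5) for a in u]);print(c,'slot',c.mean(0))
for a,b in((0,1),(3,2),(0,3),(1,2)):
    q=c[a]-c[b];print(np.linalg.norm(q),np.degrees(np.arctan2(q[1],q[0])))
for n,f in(('red',(C[...,0]>200)&(C[...,1]<60)),('green',(C[...,1]>150)&(C[...,0]<80))):
    f[:, :222]=0;f[:,290:]=0;f[180:]=0;print(n,np.nanmean(P[f],0))
g=(C.max(2)<70)&(P[...,2]>85);g[:,:235]=0;g[:,266:]=0;g[:120]=0;g[170:]=0
print('grip',np.nanmin(P[g],0),np.nanmax(P[g],0),np.nanmean(P[g],0))
s=c.mean(0);t=np.radians(-10.4);X=np.array([np.cos(t),np.sin(t)]);Y=np.array([-X[1],X[0]])
h=s[:2]-140*Y;print('hinge',h,'tip',h-31.6*X,'pre',h-80*X, 'edge chk',(s[:2]-[503.2,-153.6])@Y)
E
```

```text
[[543.4 -34.5 109.5]
 [534.4 -84.8 109.5]
 [503.3 -79.  109.5]
 [512.3 -28.5 109.5]] slot [523.4 -56.7 109.5]
51.04347541255097 79.88554294442534
51.26584540496847 79.85356067984729
31.638018114551116 -10.976574445905884
31.664069178342256 -10.573475994060345
red [ 455.9 -201.4   65.5]
green [ 534.6 -215.8   65.6]
grip [ 460.7 -198.8  108.6] [ 485.3 -180.2  131. ] [ 473.4 -190.   123.3]
hinge [ 498.1 -194.4] tip [ 467.  -188.7] pre [ 419.4 -179.9] edge chk 98.95626332521215
```

Slot at (523.4,-56.7,109.5), yaw -10.4°, opening size matches the text; hinge at (498,-194). I'll go down behind the lever and push it over.

```bash
python3 -m jog '[{"slide":[0.002,0.013,-0.030],"twist":0,"gripper":0},{"slide":[0.002,0.013,-0.030],"twist":0,"gripper":0},{"slide":[0,0,-0.030],"twist":0,"gripper":0},{"slide":[0,0,-0.020],"twist":0,"gripper":0},{"slide":[0.014,-0.0026,0],"twist":0,"gripper":0},{"slide":[0.010,-0.0018,0],"twist":0,"gripper":0},{"slide":[0.008,-0.0015,0],"twist":0,"gripper":0},{"slide":[0.008,-0.0015,0],"twist":0,"gripper":0},{"slide":[0.008,-0.0015,0],"twist":0,"gripper":0},{"slide":[0.008,-0.0015,0],"twist":0,"gripper":0},{"slide":[0.008,-0.0015,0],"twist":0,"gripper":0},{"slide":[0.008,-0.0015,0],"twist":0,"gripper":0},{"slide":[0.006,-0.001,0],"twist":0,"gripper":0},{"slide":[0,0,0],"twist":0,"gripper":0}]'
```

```text
time: 2.7
tool_pos: [498.7, -195.5, 112.9]
ee_rot: [-3.141, -0.002, -0.175]
wrist_force: [-0.3, -0.3, -0.6]
gripper_width: 0.1
grasp_force: 0.0
```

```bash
python3 -m jog '[{"slide":[-0.01,0.002,0.03],"twist":0,"gripper":0},{"slide":[0,0,0.04],"twist":0,"gripper":0},{"slide":[0,0.0,0.04],"twist":6,"gripper":0.07},{"slide":[0.003,0.028,0],"twist":6.3,"gripper":0.07},{"slide":[0.003,0.028,0],"twist":6.3,"gripper":0.07},{"slide":[0.003,0.028,0],"twist":6.3,"gripper":0.07},{"slide":[0.003,0.028,0],"twist":6.3,"gripper":0.07},{"slide":[0.003,0.028,0],"twist":6.3,"gripper":0.07},{"slide":[0.003,0.028,0],"twist":6.3,"gripper":0.07},{"slide":[0.003,0.028,0],"twist":6.3,"gripper":0.07},{"slide":[0.003,0.028,0],"twist":6.3,"gripper":0.07},{"slide":[0.003,0.028,0],"twist":6.3,"gripper":0.07},{"slide":[0.003,0.028,0],"twist":6.3,"gripper":0.07},{"slide":[0.003,0.028,0],"twist":6.3,"gripper":0.07},{"slide":[0.003,0.028,0],"twist":6.3,"gripper":0.07},{"slide":[0.003,0.028,0],"twist":6.3,"gripper":0.07},{"slide":[0.003,0.026,0],"twist":6.3,"gripper":0.07},{"slide":[0,0,0],"twist":6,"gripper":0.07}]'
python3 - <<'E'
from h import *
np.set_printoptions(precision=2,suppress=True)
s=env.read_state();print(s['tool_pos'],s['ee_rot'],s['joint_positions'])
cap('wrist','w2');c=cap('scene','scene2')
a=cv2.imread('pics/w2.png');b=cv2.resize(c['pixels'][135:185,260:310,::-1],(280,280),interpolation=cv2.INTER_CUBIC)
a2=np.zeros((420,800,3),np.uint8);a2[:,:560]=a;a2[:240,560:]=cv2.resize(b,(240,240));cv2.imwrite('pics/w2b.png',a2)
d=load('w2');P=cloud(d);C=d['px'].astype(int)
m=(P[...,2]>155)&(P[...,2]<180)&(C[...,0]>110)&(C[...,0]-C[...,2]>25)
v,u=np.where(m);print(m.sum(),u.min(),u.max(),v.min(),v.max())
r=cv2.minAreaRect(P[m][:,:2].astype(np.float32));print(r,np.median(P[m][:,2]))
E
```

```text
time: 4.2
tool_pos: [528.0, 202.9, 223.1]
ee_rot: [3.141, -0.004, 1.586]
wrist_force: [-1.2, 0.5, 0.6]
gripper_width: 70.2
grasp_force: 0.0
[528.02 202.88 223.14] [ 3.14 -0.    1.59] [ 0.08  0.38 -0.7   1.79  0.27  1.07 -0.7 ]
5047 279 322 0 226
((538.9060668945312, 277.36419677734375), (142.4321746826172, 24.258161544799805), 89.7279052734375) 166.90644397277518
```

View pics/w2b.png

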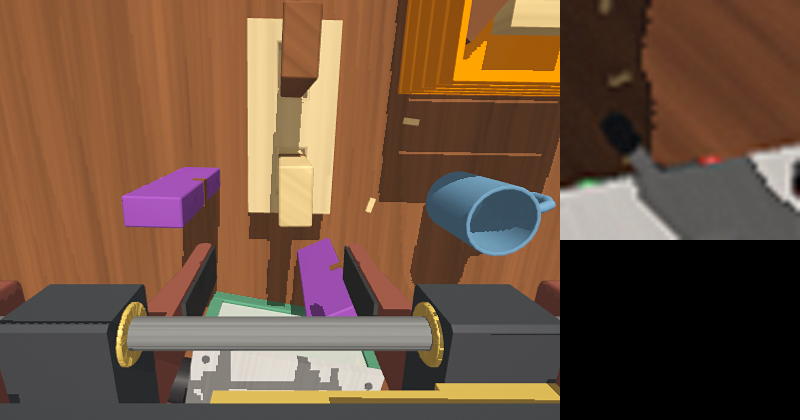

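The toggle now leans to the green side, and the red mark is clear. The pale blank's top is at about cols 279-312, rows 165-227. Now I'll fit it exactly.

```bash
python3 - <<'E'
from h import *
np.set_printoptions(precision=2,suppress=True)
d=load('w2');P=cloud(d)
for n,(a,b) in dict(pale=(145,235),dark=(0,100)).items():
    m=(P[...,2]>162)&(P[...,2]<172);m[:a]=0;m[b:]=0;m[:,:270]=0;m[:,330:]=0
    r=cv2.minAreaRect(P[m][:,:2].astype(np.float32));print(n,r,np.median(P[m][:,2]),m.sum())
m=(P[...,2]>40)&(P[...,2]<49);m[:,:240]=0;m[:,345:]=0;m[225:]=0
r=cv2.minAreaRect(P[m][:,:2].astype(np.float32));print('rack',r,np.median(P[m][:,2]))
E
```

```text
pale ((538.8487548828125, 228.0947723388672), (23.459455490112305, 43.693634033203125), 0.9129126071929932) 166.96373829549356 2082
dark ((539.1426391601562, 326.426513671875), (44.16358947753906, 24.04908561706543), 88.85311126708984) 166.84192245894008 3065
rack ((539.15185546875, 276.8211364746094), (190.6258544921875, 90.3957748413086), 89.7463607788086) 43.96439287460669
```

```bash
python3 -m jog '[{"slide":[0.0108,0.0252,0],"twist":-0.6,"gripper":0.06},{"slide":[0,0,-0.020],"twist":0,"gripper":0.06},{"slide":[0,0,-0.030],"twist":0,"gripper":0.06},{"slide":[0,0,-0.030],"twist":0,"gripper":0.06},{"slide":[0,0,-0.030],"twist":0,"gripper":0.06},{"slide":[0,0,-0.009],"twist":0,"gripper":0.06},{"slide":[0,0,0],"twist":0,"gripper":0.06},{"slide":[0,0,0],"twist":0,"gripper":0.06}]'
```

```text
time: 4.97
tool_pos: [540.1, 221.3, 104.3]
ee_rot: [3.141, 0.0, 1.561]
wrist_force: [0.0, 0.4, 2.0]
gripper_width: 60.0
grasp_force: 0.0
```

```bash
python3 -m jog '[{"slide":[-0.0012,0.0068,0],"twist":0.5,"gripper":0.06},{"slide":[0,0,0],"twist":0,"gripper":0.06},{"slide":[0,0,0],"twist":0,"gripper":0.015},{"slide":[0,0,0],"twist":0,"gripper":0.015},{"slide":[0,0,0],"twist":0,"gripper":0.015},{"slide":[0,0,0],"twist":0,"gripper":0.015},{"slide":[0,0,0],"twist":0,"gripper":0.015},{"slide":[0,0,0],"twist":0,"gripper":0.015},{"slide":[0,0,0],"twist":0,"gripper":0.015},{"slide":[0,0,0],"twist":0,"gripper":0.015}]' 30
```

```text
time: 5.8
tool_pos: [538.6, 228.5, 103.7]
ee_rot: [-3.142, 0.0, 1.572]
wrist_force: [0.0, 0.1, 0.6]
gripper_width: 23.5
grasp_force: 29.8
```

```bash
python3 -m jog '[{"slide":[0,0,0.01],"twist":0,"gripper":0.015},{"slide":[0,0,0.02],"twist":0,"gripper":0.015},{"slide":[0,0,0.028],"twist":0,"gripper":0.015},{"slide":[0,0,0.028],"twist":0,"gripper":0.015},{"slide":[0,0,0.028],"twist":0,"gripper":0.015},{"slide":[0,0,0.028],"twist":0,"gripper":0.015},{"slide":[0,0,0.028],"twist":0,"gripper":0.015},{"slide":[0,0,0],"twist":0,"gripper":0.015},{"slide":[-0.001,-0.024,0],"twist":-1,"gripper":0.015},{"slide":[-0.001,-0.024,0],"twist":-1,"gripper":0.015},{"slide":[-0.001,-0.024,0],"twist":-1,"gripper":0.015},{"slide":[-0.001,-0.024,0],"twist":-1,"gripper":0.015},{"slide":[-0.001,-0.024,0],"twist":-1,"gripper":0.015},{"slide":[-0.001,-0.024,0],"twist":-1,"gripper":0.015},{"slide":[-0.001,-0.024,0],"twist":-1,"gripper":0.015},{"slide":[-0.001,-0.024,0],"twist":-1,"gripper":0.015},{"slide":[-0.002,-0.024,0],"twist":-1,"gripper":0.015},{"slide":[-0.002,-0.024,0],"twist":-1,"gripper":0.015},{"slide":[-0.002,-0.024,0],"twist":-0.4,"gripper":0.015},{"slide":[-0.002,-0.021,0],"twist":0,"gripper":0.015}]' 40
python3 -m jog '[{"slide":[0,0,0],"twist":0,"gripper":0.015},{"slide":[0,0,0],"twist":0,"gripper":0.015},{"slide":[0,0,0],"twist":0,"gripper":0.015}]'
```

```text
time: 7.47
tool_pos: [521.8, -58.1, 273.5]
ee_rot: [-3.141, 0.0, 1.389]
wrist_force: [-0.2, -0.4, -1.7]
gripper_width: 23.9
grasp_force: 39.8
time: 7.72
tool_pos: [522.4, -55.5, 273.6]
ee_rot: [-3.141, -0.001, 1.391]
wrist_force: [0.2, 1.0, -0.4]
gripper_width: 23.8
grasp_force: 39.8
```

```bash
python3 - <<'E'
from h import *
np.set_printoptions(precision=1,suppress=True)
for n in('wrist','side','scene'): cap(n,n+'3')
a=[cv2.imread('pics/wrist3.png')[0:420,130:430],cv2.resize(cv2.imread('pics/side3.png')[90:265,235:360],(300,420)),]
b=cv2.resize(cv2.imread('pics/scene3.png')[100:240,235:335],(200,280))
o=np.zeros((420,800,3),np.uint8);o[:,:300]=a[0];o[:,300:600]=a[1];o[:280,600:]=b
cv2.imwrite('pics/c3.png',o)
s=env.read_state();print(s['tool_pos'],s['ee_rot'])
E
```

```text
[522.6 -55.1 273.7] [-3.1 -0.   1.4]
```

View pics/c3.png

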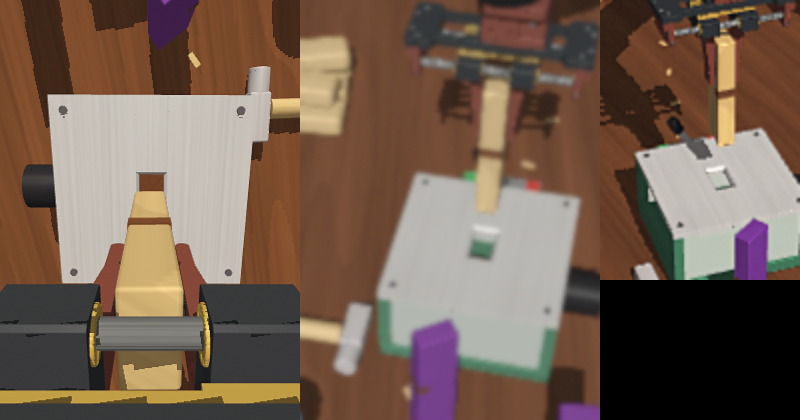

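The blank hangs upright above the slot (wrist crop: slot top edge at cols 137-165, foot at cols 135-167, row 191). Next I'll measure it in the sander's axes.

```bash
python3 - <<'E'
from h import *
np.set_printoptions(precision=2,suppress=True)
d=load('wrist3');P=cloud(d);C=d['px'].astype(int)
S=np.array([523.4,-56.7]);t=np.radians(-10.4);X=np.array([np.cos(t),np.sin(t)]);Y=np.array([-X[1],X[0]])
L=np.stack([(P[...,:2]-S)@X,(P[...,:2]-S)@Y,P[...,2]],-1)
b=(np.abs(L[...,0])<25)&(np.abs(L[...,1])<45)&(L[...,2]>140)&(L[...,2]<300)&(C[...,0]-C[...,2]>20)
b[:,:225]=0;b[:,330:]=0;b[290:]=0
v,u=np.where(b);print(u.min(),u.max(),v.min(),v.max(),'zmin',L[b][:,2].min())
for r in range(192,280,10):
    q=L[r][b[r]]; print(r,'x',q[:,0].min(),q[:,0].max(),'mid',(q[:,0].min()+q[:,0].max())/2,'y',np.median(q[:,1]),'z',np.median(q[:,2]))
# slot & plate in this view
m=(np.abs(L[...,2]-109)<5)&(C.min(2)>130)
ed=[];
for r in range(100,280,4):
    k=np.where(m[r])[0];ed.append((L[r,k.min(),0],L[r,k.max(),0]))
ed=np.array(ed);print('plate x edges',np.median(ed,0),'z',np.median(L[m][:,2]))
k=[]
for c in list(range(190,255))+list(range(320,365)):
    w=np.where(m[:200,c])[0]
    if len(w):k.append(L[w.min(),c,:2])
k=np.array(k);print('plate -y edge',np.median(k[:,1]),np.degrees(np.polyfit(k[:,0],k[:,1],1)[0]))
for r in (176,180,184):print(r,[(int(c)) for c in np.where(~m[r,250:310])[0]+250][::99], L[r,262:300:1,0][~m[r,262:300]][[0,-1]])
row=~m[174:190,255:310]; print(''.join('#' if x else '.' for x in row[4]),''.join('#' if x else '.' for x in row[10]))
col=np.where(~m[160:191,281])[0]+160;print('slot top row',col[:1],L[col[0]-1,281])
E
```

```text
235 325 191 265 zmin 181.3802219248747
192 x -13.277441132403972 9.121313267255816 mid -2.0780639325740777 y 22.241498343863157 z 186.29396017680153
202 x -13.291213596022303 9.167940250334162 mid -2.0616366728440703 y 22.282744693698785 z 218.6975477973198
212 x -13.24770623734055 9.22647746041087 mid -2.01061438846484 y 22.311099945217112 z 243.9571456054428
222 x -14.142732763628462 10.212585293136307 mid -1.9650737352460776 y 22.744981405549062 z 265.6240984908419
232 x -13.179876112661585 9.397622258271538 mid -1.8911269271950237 y 22.165846986953532 z 280.5002433218732
242 x -13.270041335382748 9.26830342886598 mid -2.000868953258384 y 22.308238787353947 z 294.7772639668444
252 x -22.04419261920874 18.59263527414722 mid -1.72577867253076 y 13.32584820330254 z 285.46224714106336
262 x -22.430938244917478 19.108064164694095 mid -1.6614370401116911 y 13.252630516081522 z 297.09991389083325Traceback (most recent call last):
  File "<stdin>", line 10, in <module>
    return umr_minimum(a, axis, None, out, keepdims, initial, where)
ValueError: zero-size array to reduction operation minimum which has no identity
```

```bash
python3 - <<'E'
from h import *
np.set_printoptions(precision=2,suppress=True)
d=load('wrist3');P=cloud(d);C=d['px'].astype(int)
S=np.array([523.4,-56.7]);t=np.radians(-10.4);X=np.array([np.cos(t),np.sin(t)]);Y=np.array([-X[1],X[0]])
L=np.stack([(P[...,:2]-S)@X,(P[...,:2]-S)@Y,P[...,2]],-1)
m=(np.abs(L[...,2]-109)<5)&(C.min(2)>130)
ed=[]
for r in range(105,240,3):
    k=np.where(m[r])[0];ed.append((L[r,k[0],0],L[r,k[-1],0]))
print('plate x edges',np.median(ed,0),'z',np.median(L[m][:,2]))
k=np.array([L[np.where(m[:,c])[0][0],c,:2] for c in range(190,360,2)]);print('plate -y edge',np.median(k[:,1]),np.degrees(np.polyfit(k[:,0],k[:,1],1)[0]))
for r in (176,180,184,188):
    w=np.where(~m[r,255:315])[0]+255;print(r,w[0],w[-1],L[r,w[0]-1,0],L[r,w[-1]+1,0])
w=np.where(~m[160:191,281])[0]+160;print('slot top row',w[0],L[w[0]-1,281])
cv2.imwrite('pics/slot3.png',cv2.resize(d['px'][160:200,250:320,::-1],None,fx=10,fy=10,interpolation=cv2.INTER_CUBIC))
E
```

```text
plate x edges [-99.22  99.72] z 109.04921075683927
plate -y edge 100.03997343486868 0.16876653785021148
176 269 293 -13.45396596659424 13.340885094664426
180 269 308 -13.462087437199799 28.56770987096779
184 269 293 -13.4612599256788 13.515978168452573
188 269 293 -13.518801855709604 13.530297136870441
slot top row 172 [ -0.07  27.07 108.86]
```

View pics/slot3.png

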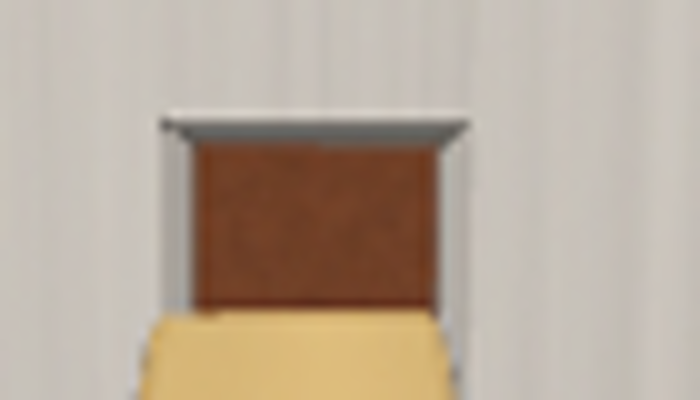

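In this view the slot's centre is (0,+0.8) and the blank's is (-2.0,+0.3), sander axes, with yaw matched. I'll shift +2 mm along x and lower to just above the plate, then check again.

```bash
python3 -m jog '[{"slide":[0.002,0.0001,-0.01],"twist":0,"gripper":0.015},{"slide":[0,0,-0.018],"twist":0,"gripper":0.015},{"slide":[0,0,-0.018],"twist":0,"gripper":0.015},{"slide":[0,0,-0.012],"twist":0,"gripper":0.015},{"slide":[0,0,0],"twist":0,"gripper":0.015},{"slide":[0,0,0],"twist":0,"gripper":0.015},{"slide":[0,0,0],"twist":0,"gripper":0.015}]'
python3 - <<'E'
from h import *
np.set_printoptions(precision=2,suppress=True)
cap('wrist','wrist4');s=env.read_state();print(s['tool_pos'],s['ee_rot'])
d=load('wrist4');P=cloud(d);C=d['px'].astype(int)
S=np.array([523.4,-56.7]);t=np.radians(-10.4);X=np.array([np.cos(t),np.sin(t)]);Y=np.array([-X[1],X[0]])
print('tcp',(s['tool_pos'][:2]-S)@X,(s['tool_pos'][:2]-S)@Y)
L=np.stack([(P[...,:2]-S)@X,(P[...,:2]-S)@Y,P[...,2]],-1)
b=(np.abs(L[...,0])<20)&(abs(L[...,1]-22.4)<3)&(L[...,2]>112)&(L[...,2]<220)&(C[...,0]-C[...,2]>20)
v,u=np.where(b);print(v.min(),L[b][:,2].min())
for r in range(v.min(),v.min()+60,8):
    q=L[r][b[r]];print(r,'x',q[:,0].min(),q[:,0].max(),'mid',(q[:,0].min()+q[:,0].max())/2,'y',np.median(q[:,1]),'z',np.median(q[:,2]))
m=(np.abs(L[...,2]-109)<4)&(C.min(2)>130)
ed=[]
for r in range(70,200,3):
    k=np.where(m[r])[0];ed.append((L[r,k[0],0],L[r,k[-1],0]))
print('plate x edges',np.median(ed,0),'z',np.median(L[m][:,2]))
r0=v.min()
for r in range(r0-6,r0):
    w=np.where(~m[r,255:315])[0]+255
    if len(w):print(r,w[0],w[-1],L[r,w[0]-1],L[r,w[-1]+1,0])
cv2.imwrite('pics/slot4.png',cv2.resize(d['px'][r0-25:r0+35,240:320,::-1],None,fx=9,fy=9,interpolation=cv2.INTER_CUBIC))
E
```

```text
time: 8.45
tool_pos: [525.2, -56.1, 216.3]
ee_rot: [3.141, -0.0, 1.391]
wrist_force: [-0.3, 0.1, -1.6]
gripper_width: 23.7
grasp_force: 39.8
[525.31 -56.14 216.57] [ 3.14 -0.    1.39]
tcp 1.7767659462901422 0.8986167257994203
191 124.17163031390609
191 x -8.68297264006075 11.373812575349335 mid 1.3454199676442924 y 22.257385420398005 z 125.42398900321392
199 x -10.05031682734877 12.609949871496083 mid 1.2798165220736566 y 22.219551619331614 z 152.4209084427418
207 x -10.35069980237769 12.141757356676589 mid 0.8955287771494493 y 22.25269198001286 z 174.67555626171742
215 x -10.829307801533913 12.447600857557855 mid 0.8091465280119712 y 22.258636495754764 z 193.08122956366446
223 x -11.129825772528335 12.959946239147833 mid 0.9150602333097488 y 22.759483221275637 z 210.13821522059513
231 x -10.612723298243656 -10.034940482674806 mid -10.323831890459232 y 21.34018109678547 z 219.34670864823255Traceback (most recent call last):
  File "<stdin>", line 11, in <module>
    return umr_minimum(a, axis, None, out, keepdims, initial, where)
ValueError: zero-size array to reduction operation minimum which has no identity
```

```bash
python3 - <<'E'
from h import *
np.set_printoptions(precision=2,suppress=True)
d=load('wrist4');P=cloud(d);C=d['px'].astype(int)
S=np.array([523.4,-56.7]);t=np.radians(-10.4);X=np.array([np.cos(t),np.sin(t)]);Y=np.array([-X[1],X[0]])
L=np.stack([(P[...,:2]-S)@X,(P[...,:2]-S)@Y,P[...,2]],-1)
m=(np.abs(L[...,2]-109)<4)&(C.min(2)>130)
ed=[]
for r in range(70,180,3):
    k=np.where(m[r])[0]
    if len(k)>50: ed.append((L[r,k[0],0],L[r,k[-1],0]))
print('plate x edges',np.median(ed,0),'z',np.median(L[m][:,2]))
for r in range(180,191):
    w=np.where(~m[r,255:315])[0]+255
    if len(w):print(r,w[0],w[-1],L[r,w[0]-1],L[r,w[-1]+1,0])
cv2.imwrite('pics/slot4.png',cv2.resize(d['px'][165:215,240:320,::-1],None,fx=9,fy=9,interpolation=cv2.INTER_CUBIC))
print(env.read_state()['tool_pos'])
E
```

```text
plate x edges [-99.17  99.77] z 109.02420362410112
182 260 296 [-16.07  26.29 108.3 ] 16.167020511198114
183 261 296 [-15.18  25.6  109.17] 16.16670870672906
184 262 295 [-14.45  24.37 107.26] 15.411720998226768
185 263 294 [-13.66  23.31 106.28] 14.553974650040441
186 263 293 [-13.63  22.59 107.03] 13.766979986892835
187 263 293 [-13.68  21.59 106.43] 13.877958368544407
188 263 293 [-13.71  20.61 105.91] 13.827165231753785
189 263 293 [-13.65  20.04 107.36] 13.813480918201593
190 263 293 [-13.71  18.95 106.37] 13.827834395072612
[525.31 -56.14 216.57]
```

View pics/slot4.png

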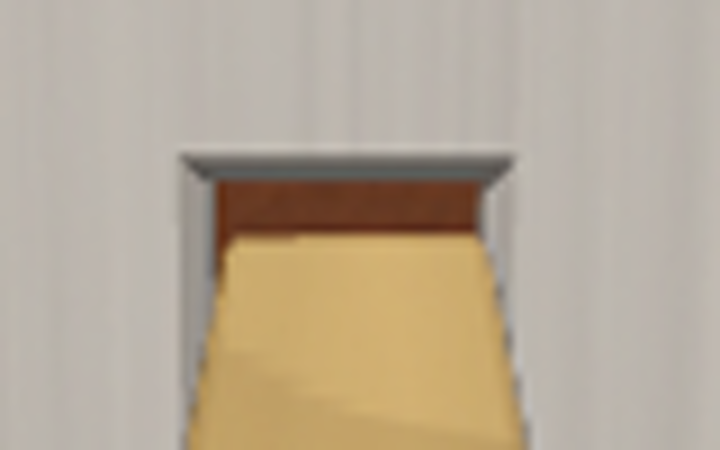

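The blank is about 1.1 mm too far along +x and its y is right. I'll correct that and enter the slot slowly while watching the force.

```bash
python3 -m jog '[{"slide":[-0.001,0.0002,0],"twist":0,"gripper":0.015},{"slide":[0,0,-0.005],"twist":0,"gripper":0.015},{"slide":[0,0,-0.004],"twist":0,"gripper":0.015},{"slide":[0,0,-0.003],"twist":0,"gripper":0.015},{"slide":[0,0,-0.002],"twist":0,"gripper":0.015},{"slide":[0,0,-0.002],"twist":0,"gripper":0.015},{"slide":[0,0,0],"twist":0,"gripper":0.015}]' 50
python3 -m jog '[{"slide":[0,0,-0.002],"twist":0,"gripper":0.015},{"slide":[0,0,-0.001],"twist":0,"gripper":0.015},{"slide":[0,0,0],"twist":0,"gripper":0.015}]'
```

```text
time: 9.08
tool_pos: [523.3, -56.2, 199.2]
ee_rot: [-3.141, -0.0, 1.39]
wrist_force: [-0.3, -0.2, -1.8]
gripper_width: 23.9
grasp_force: 49.8
time: 9.33
tool_pos: [523.5, -56.2, 196.5]
ee_rot: [-3.141, 0.0, 1.39]
wrist_force: [0.4, -0.4, -1.6]
gripper_width: 23.9
grasp_force: 49.8
```

No contact force inside the slot. Continuing toward the pad.

```bash
python3 -m jog '[{"slide":[0,0,-0.004],"twist":0,"gripper":0.015},{"slide":[0,0,-0.004],"twist":0,"gripper":0.015},{"slide":[0,0,-0.004],"twist":0,"gripper":0.015},{"slide":[0,0,-0.004],"twist":0,"gripper":0.015},{"slide":[0,0,0],"twist":0,"gripper":0.015}]'
python3 -m jog '[{"slide":[0,0,-0.005],"twist":0,"gripper":0.015},{"slide":[0,0,-0.005],"twist":0,"gripper":0.015},{"slide":[0,0,-0.005],"twist":0,"gripper":0.015},{"slide":[0,0,-0.005],"twist":0,"gripper":0.015},{"slide":[0,0,-0.003],"twist":0,"gripper":0.015},{"slide":[0,0,0],"twist":0,"gripper":0.015},{"slide":[0,0,0],"twist":0,"gripper":0.015}]'
```

```text
time: 9.75
tool_pos: [523.3, -56.1, 179.7]
ee_rot: [-3.141, -0.0, 1.391]
wrist_force: [0.7, 0.6, -1.8]
gripper_width: 23.6
grasp_force: 49.8
time: 10.33
tool_pos: [523.4, -56.1, 157.5]
ee_rot: [-3.141, -0.0, 1.391]
wrist_force: [0.6, 0.3, -1.6]
gripper_width: 23.6
grasp_force: 49.8
```

```bash
python3 -m jog '[{"slide":[0,0,-0.004],"twist":0,"gripper":0.015},{"slide":[0,0,-0.004],"twist":0,"gripper":0.015},{"slide":[0,0,-0.002],"twist":0,"gripper":0.015},{"slide":[0,0,0],"twist":0,"gripper":0.015},{"slide":[0,0,0],"twist":0,"gripper":0.015}]'
for i in 1; do python3 -m jog '[{"slide":[0,0,-0.002],"twist":0,"gripper":0.015},{"slide":[0,0,-0.002],"twist":0,"gripper":0.015},{"slide":[0,0,0],"twist":0,"gripper":0.015},{"slide":[0,0,0],"twist":0,"gripper":0.015}]'; done
python3 -m jog '[{"slide":[0,0,-0.002],"twist":0,"gripper":0.015},{"slide":[0,0,-0.001],"twist":0,"gripper":0.015},{"slide":[0,0,0],"twist":0,"gripper":0.015},{"slide":[0,0,0],"twist":0,"gripper":0.015}]'
```

```text
time: 10.75
tool_pos: [523.4, -56.1, 147.5]
ee_rot: [-3.141, 0.0, 1.391]
wrist_force: [-1.0, -0.6, -1.0]
gripper_width: 23.7
grasp_force: 49.8
time: 11.08
tool_pos: [523.8, -56.2, 143.8]
ee_rot: [3.141, -0.0, 1.39]
wrist_force: [-0.2, 0.0, -0.5]
gripper_width: 23.5
grasp_force: 49.8
time: 11.42
tool_pos: [523.8, -56.2, 140.8]
ee_rot: [3.141, -0.0, 1.39]
wrist_force: [0.1, 0.4, 1.7]
gripper_width: 23.9
grasp_force: 49.8
```

```bash
python3 -m jog '[{"slide":[0,0,-0.002],"twist":0,"gripper":0.015},{"slide":[0,0,-0.002],"twist":0,"gripper":0.015},{"slide":[0,0,-0.0013],"twist":0,"gripper":0.015},{"slide":[0,0,0],"twist":0,"gripper":0.015},{"slide":[0,0,0],"twist":0,"gripper":0.015},{"slide":[0,0,0],"twist":0,"gripper":0.015}]'
python3 - <<'E'
from h import *
f=[]
for i in range(12):
    env.camera('wrist');f.append(np.r_[env.read_state()['wrist_force'],env.read_state()['tool_pos']])
print(np.mean(f,0),np.std(f,0))
np.set_printoptions(precision=2,suppress=True)
for n in('wrist','scene','side'):cap(n,n+'5')
d=load('wrist5');P=cloud(d);C=d['px'].astype(int)
S=np.array([523.4,-56.7]);t=np.radians(-10.4);X=np.array([np.cos(t),np.sin(t)]);Y=np.array([-X[1],X[0]])
L=np.stack([(P[...,:2]-S)@X,(P[...,:2]-S)@Y,P[...,2]],-1)
a=np.zeros((420,800,3),np.uint8);a[:,:280]=cv2.imread('pics/wrist5.png')[:,140:420]
a[:,280:540]=cv2.resize(cv2.imread('pics/side5.png')[105:265,260:360],(260,420))
a[:,540:]=cv2.resize(cv2.imread('pics/scene5.png')[115:245,245:325],(260,420));cv2.imwrite('pics/end.png',a)
E
```

```text
time: 11.92
tool_pos: [523.8, -56.2, 135.6]
ee_rot: [3.141, -0.0, 1.39]
wrist_force: [-1.8, -0.2, 5.3]
gripper_width: 23.9
grasp_force: 49.8
[-5.46673775e-01 -1.67522608e-01  5.02321034e+00  5.23805583e+02
 -5.61467209e+01  1.35620384e+02] [0.37623705 0.42725779 0.48844996 0.01662234 0.01129034 0.01133279]
```

View pics/end.png

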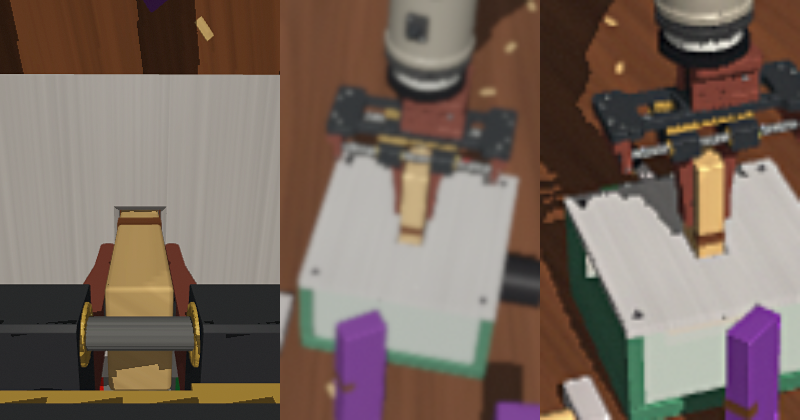

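The blank is through the slot, upright and gripped. Net pad force is about 6.5 N, which means about 10 mm of travel, and it holds steady.

```bash
python3 -c "
from plant import env
print(env.job_done())"
```

```text
the job is handed in; nothing more can be done
None
```

The job is handed in, though no verdict came back: the toggle is over at the green mark, and the pale blank is still gripped upright through the slot. It presses the pad down about 10 mm (about 6.5 N, well short of its stop), and nothing else was touched.

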